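# Index the cobbler's last jack by one hole

## Task

The cobbler will tack the side of the sole next to the open bowl of tacks. Hook a fingertip under the pull ring of the jack's spring index pin, lift the pin out of its hole, swing the head just one hole so that the toe of the last turns towards the bowl, and let the pin drop fully home there. Be gentle with the jack, do not pinch the ring, leave the things on the bench where they are, and finish clear of everything.

Things in the scene. Friction and masses are not known exactly. Their poses are not given: they have to be found in the camera images.
- jack: Fixed cobbler's jack: dark steel foot 190 x 170 mm, column, and on the robot's side a flat aluminium index plate (top 120 mm above the bench) with five square 13.5 mm holes, 150 mm from the column's axis and 20 degrees apart. Origin: foot of that axis on the bench; it is the swivel axis. z up; with joint head at 0 the ring lies at its -x side, the toe at its +x side.
- head (a joint): Swivel angle (rad) of the head, counter-clockwise from above positive: positive turns the toe to the jack's +y side and the ring to its -y side. Holes at 0 (where it starts), +-0.349 and +-0.698; end stops at +-0.74. With the pin out it turns against 0.15 N m of friction and stays where it is left; a pin in its hole locks it but for 0.015 rad of play.
- pin (a joint): Lift (m) of the index pin, straight up: 0 = fully home, 12 mm deep in its hole; out of the hole above 0.012, where it also rests if let down between holes; stop at 0.045. The pin is 10 mm thick with a round nose, 150 mm from the swivel axis. Spring and weight pull it down with 4.5 N at 0 and 6 N at 0.02.
- ring_mid (a point): Centre of the steel pull ring (opening 56 mm, bar 7 mm) fixed on top of the pin, at rest 218 mm above the bench and 128 mm from the swivel axis. The ring leans 45 degrees, its top towards the swivel axis, so a finger pointing 45 degrees down and towards that axis goes squarely through it (60 degrees works too). Axes turn with the head: x level, from ring to swivel axis; z up.
- guide (a point): Centre of the top of the pin's guide, a 28 mm wide steel bush 163 mm above the bench, right under the ring's lowest point (which is 196 mm high). It stands on the tail bar, a level steel bar 34 mm wide, top 137 mm above the bench, reaching from the swivel axis to 170 mm. Nothing else is between ring and bar.
- heel (a point): Point on the heel of the leather sole, on the swivel axis, 254 mm above the bench. The wooden shoe last is carried sole up on the head, 205 to 255 mm above the bench; its heel ends 35 mm from the axis on the ring's side, its toe 223 mm from the axis on the side opposite the ring, along this point's x.
- bowl: Open steel bowl of tacks, 104 mm across, 40 mm high, standing loose to the left or right of the jack; origin at the centre of its underside. The toe must turn towards its side (the sign of its y in the jack's frame).
- tin: Flat closed round tin, 92 mm across, 30 mm high, standing loose on the other side of the jack; origin at the centre of its underside. Leave alone.
- hammer: Loose hammer lying on the bench, 260 mm long with a wooden handle, origin under its middle, x along the handle to the head. Leave alone.
- brush: Loose shoe brush, 160 x 50 x 44 mm, bristles down, origin at the centre of its underside, x along it. Leave alone.
Things that resemble listed ones, but are neither listed nor needed, are in the scene too. What is shaped like the bowl but green, pink or red is not meant.

How it is judged:
By the outcome, as a careful person would: the job done as asked, in the order asked, and still so for the second after the job is handed in, with the robot touching nothing.
It also fails if it takes over 45 s, if anything falls off the work surface, if the arm or the gripper's body presses on something with over 40 N, if the wrist force passes 120 N, or if a joint passes its speed limit or range.

## Robot

A 6-joint arm with a two-finger parallel gripper is mounted at the origin on the work surface. World frame = base frame: x ahead of the robot, y to its left, z up, the work surface at z = 0. Lengths are in mm, angles in rad, forces in N, time in s.
With the tool pointing down it reaches from about 400 to 925 mm from the base axis. Payload 12.5 kg.
Tool frame: the origin (TCP) lies at the very end of the fingers, on their centre line; the grasp point (between the pads) lies 19 mm behind it (env.grasp_offset is the distance from the TCP to the grasp point, in mm); z points along the fingers, y is the direction in which the jaws open and shut (so a half turn about z gives the same grasp; the last joint's range is limited). The gripper opens to 95 mm and grips with 3 to 60 N. Pads are 20 mm wide; open, the fingers measure 119 mm over their backs; the gripper's body (75 mm by 180 mm) begins 59 mm behind the grasp point.
Start: joints at [-1.239, 0.491, 1.559, -0, 1.092, -0.106], TCP at [264.992, -566.062, 214.661] pointing down, gripper open.
Joint ranges: [-3.1, 3.1], [-0.84, 2.19], [0.05, 2.79], [-1.13, 4.28], [0.06, 2.93], [-2.69, 2.69]. Speed limits (rad/s): [2.22, 2.22, 2.79, 3.14, 3.14, 3.14].

## Interface

Orientations are given as [roll, pitch, yaw] about the fixed x, y, z axes, in that order (R = Rz(yaw) Ry(pitch) Rx(roll)).
In Python, from cell import env gives the robot as it stands. The module is installed in compiled form; this text tells all that it offers.
- The arm moves only by the shell command python3 -m pendant 'ROWS'. ROWS is JSON, one flat list of numbers, 5 for each row, row after row: the shift along the tool's x, y, z as a fraction of full scale, then the turn about the tool's z as a fraction of full scale, then the gripper's target within -1 to 1 (shut at 1, half-way at 0, fully open at -1). In form: [x, y, z, turn, grip, x, y, z, turn, grip, ...]. A call has 1 to 10 rows; each row shifts and turns the commanded pose from where the row before left it, along the tool's axes as they then stand; what a row does not reach is not made up. Full scale, the value 1, is 0.4 m for a shift and 180 degrees for a turn. A row lasts 1/8 s, in which the tool goes at most 62.5 mm and 10.7 degrees, less where a joint would pass 70% of its speed; a pose out of reach is approached as far as the arm can. A call with a number of a shift or a turn outside -1 to 1 is refused whole. A call with a gripper value outside its range is refused whole. The fingers move at their own pace and stop on an object; the grip force is fixed at half the most. Time passes only in rows, so rows that do not move let the fingers close. It gives the time, the measured TCP pose, the force and the opening at its end, in the units of the state.
- env.state(): the state, without advancing time (a new reading comes with each control period).
- env.read_camera(name): name is "side" or "top"; returns the picture (480x640x3 uint8, red, green, blue); there is no depth.
- env.camera_model(name): a dict with "fx", "fy", "cx", "cy" (pixels), "view" (4x4, takes a point from world to camera coordinates). Camera axes: x right, y down, z forward; pixel columns grow to the right and rows downward; lengths in mm; the calibration is good to about 2 mm. A picture is of the moment at which its call begins. camera_model takes no time and is no camera call.
- env.job_done(): hands the job in, once; it reports no verdict.
Trained networks look in the newest picture that a camera, given by its name, has taken for a name from the list of things; names that differ only in an ending like _2 or _b are one class to them, and where a whole thing is asked for, a point or a joint stands for the part that bears it (a point fixed in the world has none). Each returns a list of dicts, best first, with "confidence" (0 to 1); they miss things now and then, are a little off and sometimes report something else, mostly with a low value. They report only what shows in the picture. A call takes as long as a camera call. They do not tell look-alikes from the thing itself.
- env.masks_of(thing, camera): "region" (480x640 bool, what is visible of it).
- env.landmark_of(thing, camera): "xyz" ([x, y, z] in mm, in world coordinates, good to about 4 mm: a listed point, or the origin of a listed thing).
The state is a dict: "t": time; "joints": joint angles; "qvel": joint speeds; "tau": joint torques, N m; "eef_pos": TCP position; "tcp_rot": TCP orientation; "ft_force": force on the tool from outside, world axes, zero at the start; "moment": the same for the moment, N m; "opening": opening from 0.0 (shut) to 1.0 (fully open).
Only numpy, scipy, OpenCV 4.12 (cv2) and the standard library are available. Lean on these libraries where they do the work, as an engineer would, in place of code of your own. Each camera call takes 0.05 s, during which the arm holds its last target.

## Working session

There is one attempt and no reset: what is moved stays moved. The work goes in short steps, Python scripts to look and compute and a shell command to move; the robot and the scene stay as the last step left them, time stands still between calls to the robot, and variables do not carry over. Pictures are saved under pics/ and viewed, and the job is handed in when it is done.

```bash
mkdir -p pics; ls
python3 - <<'E'
from cell import env
import cv2,numpy as np
s=env.state();print({k:np.round(v,3).tolist() for k,v in s.items()})
for c in("side","top"):
    cv2.imwrite(f"pics/{c}0.png",env.read_camera(c)[:,:,::-1])
    m=env.camera_model(c);print(c,m["fx"],m["cx"],m["cy"],np.round(np.array(m["view"]),3).tolist())
for n in["jack","ring_mid","guide","heel","bowl","tin","hammer","brush"]:
    for c in("side","top"):
        print(n,c,[(np.round(d["xyz"],0).tolist(),round(d["confidence"],2)) for d in env.landmark_of(n,c)])
print(env.state()["t"])
E
```

```text
pics
{'t': 0.0, 'joints': [-1.239, 0.492, 1.559, -0.0, 1.092, -0.106], 'qvel': [0.001, -0.002, 0.001, -0.001, -0.001, 0.001], 'tau': [-0.001, -61.265, -25.819, 0.069, 0.048, -0.0], 'eef_pos': [264.894, -565.799, 214.047], 'tcp_rot': [-3.14, -0.0, 0.438], 'ft_force': [0.551, -0.314, 0.124], 'moment': [-0.044, 0.007, -0.014], 'opening': 0.996}
side 565.9166236551646 313.55972489542404 242.48304416620547 [[-0.848, -0.53, 0.0, 497.296], [-0.409, 0.653, -0.638, 304.322], [0.338, -0.541, -0.77, 1468.101], [0.0, 0.0, 0.0, 1.0]]
top 602.8595093081908 317.50547307276753 239.4376788524625 [[-0.007, -1.0, 0.018, 27.448], [-0.991, 0.005, -0.135, 570.12], [0.135, -0.019, -0.991, 1532.806], [0.0, 0.0, 0.0, 1.0]]
jack side [([726.0, -47.0, -2.0], 0.67)]
jack top [([390.0, -342.0, 4.0], 0.59), ([725.0, -48.0, -0.0], 0.56)]
ring_mid side [([595.0, -55.0, 221.0], 0.71)]
ring_mid top [([596.0, -59.0, 218.0], 0.52)]
guide side [([578.0, -58.0, 163.0], 0.76)]
guide top [([576.0, -51.0, 161.0], 0.91)]
heel side [([722.0, -47.0, 258.0], 0.8)]
heel top [([725.0, -47.0, 257.0], 0.89)]
bowl side [([626.0, 157.0, -4.0], 0.85), ([589.0, 313.0, -1.0], 0.76), ([753.0, 314.0, -2.0], 0.75), ([388.0, -343.0, 2.0], 0.59), ([591.0, 478.0, 2.0], 0.58)]
bowl top [([625.0, 161.0, 2.0], 0.97), ([583.0, 319.0, 0.0], 0.7), ([751.0, 313.0, -1.0], 0.67), ([597.0, 477.0, -2.0], 0.56)]
tin side [([656.0, -308.0, -2.0], 0.91)]
tin top [([653.0, -306.0, 2.0], 0.63)]
hammer side [([365.0, 380.0, 0.0], 0.94)]
hammer top [([366.0, 375.0, 3.0], 0.77)]
brush side [([387.0, -340.0, 1.0], 0.65), ([655.0, -309.0, 1.0], 0.19)]
brush top [([386.0, -344.0, 2.0], 0.88)]
0.9
```

View pics/side0.png

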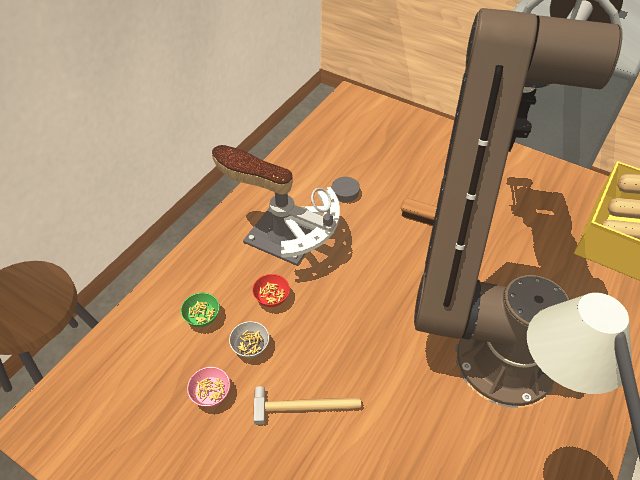

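View pics/top0.png

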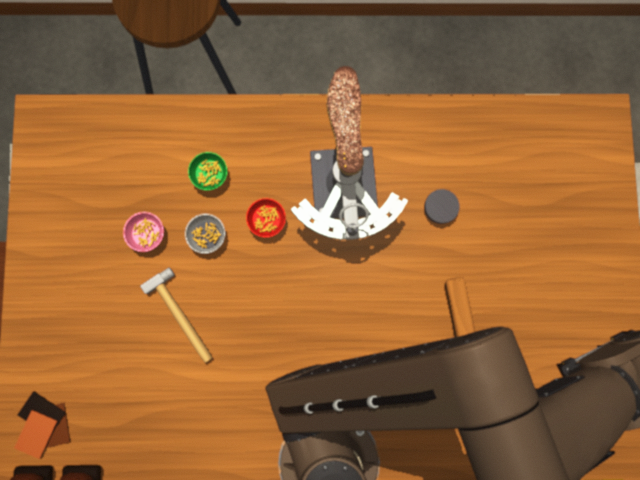

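The bowl candidates are, in top-camera pixels, red (267,219), green (208,172), pink (145,233) and plain steel (205,234), which is (249,341) in the side view. The steel one is the bowl, at about (586,316), on the jack's +y side, so the head has to go to +0.349. I'll check that choice in one close crop. The move rows only turn the tool about its own z, so I'll also need to find out whether the tool can be tilted at all.

```bash
python3 - <<'E'
import cv2
a=cv2.imread("pics/side0.png")[255:425,170:380]; b=cv2.imread("pics/side0.png")[140:290,190:380]
a=cv2.resize(a,(399,400)); b=cv2.resize(b,(400,400))
cv2.imwrite("pics/crop0.png",cv2.hconcat([a,b]))
E
python3 -m pendant '[0,0,-0.15,0.04,1, 0,0,-0.15,0.036,1, 0,0,-0.15,0,1, 0,0,-0.15,0,1]'
```

```text
t: 1.4
eef_pos: [264.8, -565.6, 456.9]
tcp_rot: [3.141, -0.0, 0.199]
ft_force: [0.3, -2.1, -0.4]
opening: 0.634
```

View pics/crop0.png

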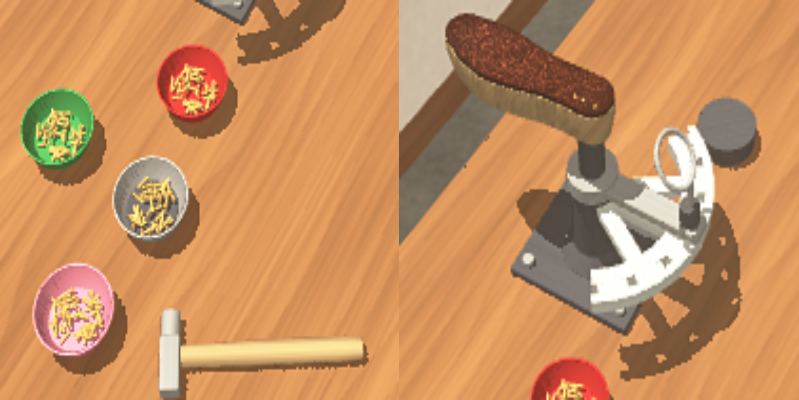

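The crop shows the plain steel bowl at about side (249,341), with red, green and pink bowls around it. The ring is at about (320,200), above the guide. The tracking is good, so I'll swing over now.

```bash
python3 -m pendant '[0.09,-0.12,0,0,1,0.09,-0.12,0,0,1,0.09,-0.12,0,0,1,0.09,-0.12,0,0,1,0.09,-0.12,0,0,1,0.09,-0.12,0,0,1,0.09,-0.12,0,0,1,0.09,-0.12,0,0,1,0.09,-0.12,0,0,1,0.09,-0.12,0,0,1]'
python3 -m pendant '[0.09,-0.12,0,0,1,0.09,-0.12,0,0,1,0.09,-0.12,0,0,1]'; python3 -c "
from cell import env
print(env.state()['joints'])"
```

```text
t: 2.65
eef_pos: [523.4, -22.4, 454.9]
tcp_rot: [3.141, -0.001, 0.199]
ft_force: [0.6, -1.4, 0.4]
opening: 0.004
t: 3.02
eef_pos: [600.9, 140.1, 454.7]
tcp_rot: [3.141, -0.0, 0.199]
ft_force: [-0.1, -0.5, 0.6]
opening: 0.006
[ 1.22221013e-01  3.49038304e-01  1.16937236e+00 -2.37909024e-04
  1.62282317e+00  1.49385204e+00]
```

```bash
python3 -m pendant '[0.15,-0.02,0,0,1,0.15,-0.02,0,0,1,0.15,-0.02,0,0,1,0.15,-0.02,0,0,1,0.15,-0.02,0,0,1,0.15,-0.02,0,0,1,0.15,-0.02,0,0,1]'; python3 -c "
from cell import env
print(env.state()['joints'])"
python3 -m pendant '[0.15,0,0,0,1,0.15,0,0,0,1]'; python3 -c "
from cell import env
print(env.state()['joints'])"
```

```text
t: 3.9
eef_pos: [868.8, 236.9, 399.3]
tcp_rot: [-3.137, -0.075, 0.199]
ft_force: [-0.2, 0.4, 0.6]
opening: 0.006
[0.19128128 1.01261617 0.04857405 0.00603029 2.00503359 1.56578052]
t: 4.15
eef_pos: [903.9, 238.6, 368.9]
tcp_rot: [-3.133, -0.141, 0.199]
ft_force: [-0.3, -0.7, -0.8]
opening: 0.003
[0.18439549 1.04901446 0.04859265 0.01134878 1.90336192 1.56044422]
```

Pushing past the reach limit does tilt the tool outward, and the tilt carries over to the next row. I'll keep pushing along the arm direction.

```bash
python3 -m pendant '[0.13,0,-0.08,0,1,0.13,0,-0.08,0,1,0.13,0,-0.08,0,1,0.13,0,-0.08,0,1]'; python3 -c "
from cell import env
print(env.state()['joints'])"
```

```text
t: 4.65
eef_pos: [909.3, 228.5, 441.9]
tcp_rot: [-3.125, -0.282, 0.197]
ft_force: [0.7, 0.2, 0.8]
opening: 0.003
[0.16894025 0.9754728  0.04769319 0.0248069  1.8366275  1.55071159]
```

```bash
python3 -m pendant '[0.15,0,-0.02,0,1,0.15,0,-0.02,0,1,0.15,0,-0.02,0,1,0.15,0,-0.02,0,1,0.15,0,-0.02,0,1,0.15,0,-0.02,0,1,0.15,0,-0.02,0,1,0.15,0,-0.02,0,1]'; python3 -c "
from cell import env
print(env.state()['joints'])"
```

```text
t: 5.65
eef_pos: [977.0, 226.4, 481.8]
tcp_rot: [-3.112, -0.567, 0.189]
ft_force: [-0.0, -0.1, -0.5]
opening: 0.004
[0.14782202 0.96568308 0.04831943 0.05216169 1.56253114 1.53533767]
```

```bash
python3 -m pendant '[0.15,-0.02,0,0,1,0.15,-0.02,0,0,1,0.15,-0.02,0,0,1]'; python3 -c "
from cell import env
print(env.state()['joints'])"
```

```text
t: 6.02
eef_pos: [992.1, 248.1, 505.0]
tcp_rot: [-3.104, -0.673, 0.185]
ft_force: [0.3, -0.8, 0.0]
opening: 0.002
[0.16780832 0.9580919  0.04865756 0.04825408 1.46261112 1.55193299]
```

```bash
cat > h.py <<'E'
from cell import env
import numpy as np
from scipy.spatial.transform import Rotation as Ro
def pose():
    s=env.state(); return np.array(s["eef_pos"]),Ro.from_euler("xyz",s["tcp_rot"]).as_matrix(),s
def to(target,full=400.):
    p,R,s=pose(); d=R.T@(np.array(target)-p); print("t",s["t"],"p",p.round(1),"axis",R[:,2].round(3),"x",R[:,0].round(3),"y",R[:,1].round(3),"dist",np.linalg.norm(d).round(1),"frac",(d/full).round(3),"F",np.round(s["ft_force"],1)); return d/full
E
python3 - <<'E'
from h import *
p,R,s=pose(); C=np.array([596,-56,218]); f=to(C-100*R[:,2]); print(C-100*R[:,2], f/12)
E
```

```text
t 6.025 p [992.1 248.1 505. ] axis [ 0.605  0.151 -0.781] x [0.769 0.144 0.623] y [ 0.207 -0.978 -0.029] dist 595.0 frac [-1.318  0.56  -0.404] F [ 0.3 -0.8  0. ]
[535.46326594 -71.1186627  296.14556844] [-0.1098146   0.04663343 -0.03363697]
```

```bash
python3 -m pendant '[-0.11,0.047,-0.034,0,1,-0.11,0.047,-0.034,0,1,-0.11,0.047,-0.034,0,1,-0.11,0.047,-0.034,0,1,-0.11,0.047,-0.034,0,1,-0.11,0.047,-0.034,0,1,-0.11,0.047,-0.034,0,1,-0.11,0.047,-0.034,0,1]'
python3 - <<'E'
from h import *
import cv2
p,R,s=pose(); print(s["joints"],s["tcp_rot"]);C=np.array([596,-56,218]); f=to(C-100*R[:,2])
acc={}
for i in range(3):
  for c in("side","top"):
    im=env.read_camera(c)
    if i==0: cv2.imwrite(f"pics/{c}1.png",im[:,:,::-1])
    for n in("ring_mid","guide","heel"):
      for d in env.landmark_of(n,c)[:1]: acc.setdefault((n,c),[]).append(np.round(d["xyz"],1).tolist())
for k,v in acc.items(): print(k,v)
E
```

```text
t: 7.02
eef_pos: [724.8, 54.8, 385.6]
tcp_rot: [-3.106, -0.673, 0.188]
ft_force: [0.3, -0.2, 1.2]
opening: 0.004
[-0.09365833  0.30287184  1.55772654  0.34323473  0.6645804   1.07247452] [-3.10577775 -0.67295177  0.18803539]
t 7.025 p [724.8  54.8 385.6] axis [ 0.605  0.152 -0.781] x [0.768 0.146 0.623] y [ 0.209 -0.978 -0.028] dist 244.4 frac [-0.549  0.215 -0.16 ] F [ 0.3 -0.2  1.2]
('ring_mid', 'side') [[599.0, -54.3, 215.9], [594.7, -53.9, 220.3], [595.5, -56.1, 221.8]]
('guide', 'side') [[577.9, -55.0, 162.0], [574.2, -59.5, 163.9], [577.6, -59.6, 163.5]]
('heel', 'side') [[722.4, -47.3, 258.4], [723.9, -48.1, 260.2], [719.6, -49.0, 258.9]]
('heel', 'top') [[724.5, -48.3, 254.0], [725.9, -46.5, 255.0], [724.5, -43.9, 252.9]]
('guide', 'top') [[386.3, -344.6, 4.4]]
```

```bash
cat > kin.py <<'E'
import numpy as np
from scipy.optimize import least_squares
from scipy.spatial.transform import Rotation as Ro
D=[([-1.239,0.4915,1.559,0,1.092,-.106],[264.9,-565.8,214.0],[-3.14,0,.438]),
([.1222,.34904,1.16937,-.00024,1.62282,1.49385],[600.9,140.1,454.7],[3.141,0,.199]),
([.19128,1.01262,.04857,.00603,2.00503,1.56578],[868.8,236.9,399.3],[-3.137,-.075,.199]),
([.18440,1.04901,.04859,.01135,1.90336,1.56044],[903.9,238.6,368.9],[-3.133,-.141,.199]),
([.16894,.97547,.04769,.02481,1.83663,1.55071],[909.3,228.5,441.9],[-3.125,-.282,.197]),
([.14782,.96568,.04832,.05216,1.56253,1.53534],[977,226.4,481.8],[-3.112,-.567,.189]),
([.16781,.95809,.04866,.04825,1.46261,1.55193],[992.1,248.1,505],[-3.104,-.673,.185]),
([-.093658,.302872,1.557727,.343235,.66458,1.072475],[724.8,54.8,385.6],[-3.1058,-.67295,.18804])]
y=lambda a:Ro.from_euler('y',a); z=lambda a:Ro.from_euler('z',a)
def fk(p,q,s4=1,s6=1):
    h,a,b,L,d1,e1,e2,r1,d4,c6=p
    A=z(q[0])*y(q[1]); pos=z(q[0]).apply([r1,d1,h])+A.apply([0,0,a]); A=A*y(q[2]); pos=pos+A.apply([e1,0,b]); A=A*z(s4*q[3])
    A=A*y(q[4]); pos=pos+A.apply([e2,d4,L]); A=A*z(s6*q[5]+c6)
    return pos,A
def res(p,s4=1,s6=1):
    o=[]
    for q,x,r in D:
        P,A=fk(p,q,s4,s6); o+=list(P-x)+list(500*(A.inv()*Ro.from_euler('xyz',r)).as_rotvec())
    return np.array(o)
def fit():
    best=None
    for s4 in(1,-1):
      for s6 in(1,-1):
        for c in(0,1.571,3.14,-1.571):
          f=least_squares(res,[300,450,450,250,65,0,0,0,0,c],args=(s4,s6),max_nfev=200)
          if best is None or f.cost<best[0].cost: best=(f,s4,s6)
    return best
if __name__=="__main__":
    f,s4,s6=fit(); print(f.cost,s4,s6,f.x.round(2)); print(np.abs(f.fun).reshape(-1,6).max(1).round(1))
E
python3 kin.py
```

```text
0.32926069083656434 1 1 [ 1.9661e+02  5.8691e+02  4.1132e+02  2.7182e+02  6.4970e+01  4.3270e+01
  1.9000e-01 -2.2000e-01  9.5000e-01  1.5700e+00]
[0.3 0.2 0.2 0.2 0.2 0.2 0.2 0. ]
```

```bash
cat >> kin.py <<'E'
P=[196.61,586.91,411.32,271.82,64.97,43.27,.19,-.22,.95,1.5700]
def ik(x,rot,q0):
    T=Ro.from_matrix(rot)
    def f(q):
        p,A=fk(P,q); return np.r_[(p-x),300*(A.inv()*T).as_rotvec()]
    lo=np.array([-3.1,-.84,.05,-1.13,.06,-2.69]);hi=np.array([3.1,2.19,2.79,4.28,2.93,2.69])
    s=least_squares(f,np.clip(q0,lo+1e-4,hi-1e-4),bounds=(lo,hi)); return s.x,np.linalg.norm(s.fun)
E
cat > plan.py <<'E'
from h import *
J=np.array([724,-47.,0]); TH=.062
def ring(th,lift=0): return np.array([J[0]-128*np.cos(th),J[1]-128*np.sin(th),218+lift])
E
python3 - <<'E'
from plan import *; from kin import ik
p,R,s=pose(); q=np.array(s["joints"]); x,y,z=R.T
def show(n,T):
    global q
    q,e=ik(T,R,q); print(n,T.round(1),q.round(3),round(e,2))
C=ring(TH); S=C-100*z
for k in np.linspace(0,1,5)[1:]: show("appr",p+(S-p)*k)
for d in(-50,0,40): show("ins%d"%d,C+10*x+d*z)
I=C+10*x+40*z
show("up",I+[0,0,13]); show("lift",I+[0,0,38])
for th in(.062+.12,.062+.24,.062+.349): show("sw",I+[0,0,38]+ring(th)-C)
E=I+ring(.411)-C
show("down",E); show("out",E-150*z); show("up", E-150*z+[0,0,100])
E
```

```text
appr [678.6  23.8 363.2] [-0.162  0.247  1.697  0.444  0.614  0.921] 0.0
appr [631.   -7.5 340.9] [-0.245  0.196  1.829  0.565  0.58   0.733] 0.0
appr [583.4 -38.8 318.6] [-0.343  0.153  1.95   0.699  0.568  0.519] 0.0
appr [535.9 -70.1 296.3] [-0.461  0.119  2.061  0.829  0.581  0.288] 0.0
ins-50 [573.7 -61.1 263.3] [-0.401  0.217  2.041  0.913  0.494  0.233] 0.0
ins0 [603.9 -53.5 224.2] [-0.358  0.314  2.032  1.054  0.419  0.108] 0.0
ins40 [628.1 -47.4 192.9] [-0.328  0.391  2.016  1.186  0.374 -0.012] 0.0
up [628.1 -47.4 205.9] [-0.328  0.371  2.002  1.108  0.388  0.072] 0.0
lift [628.1 -47.4 230.9] [-0.328  0.333  1.974  0.976  0.421  0.216] 0.0
sw [630.  -62.6 230.9] [-0.357  0.339  1.963  0.975  0.441  0.196] 0.0
sw [633.6 -77.5 230.9] [-0.384  0.349  1.947  0.969  0.461  0.183] 0.0
sw [638.5 -90.6 230.9] [-0.405  0.359  1.929  0.96   0.479  0.177] 0.0
down [638.5 -90.6 192.9] [-0.405  0.415  1.97   1.131  0.43  -0.013] 0.0
out [ 547.9 -113.4  310.3] [-0.543  0.142  1.989  0.799  0.664  0.27 ] 0.0
up [ 547.9 -113.4  410.3] [-0.543  0.047  1.817  0.618  0.868  0.52 ] 0.0
```

View pics/side1.png

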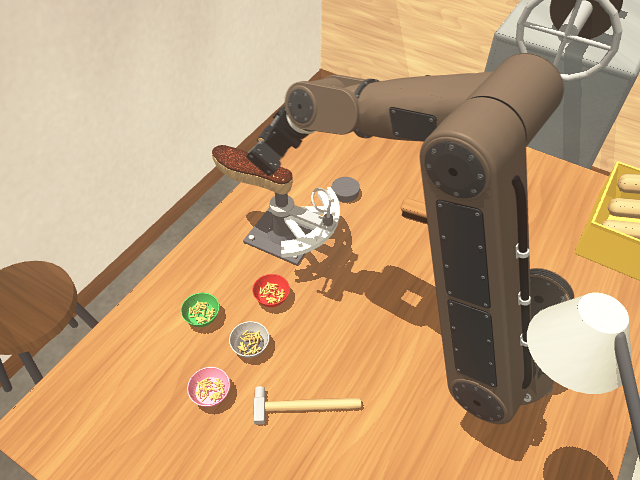

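```bash
python3 -m pendant '[-0.09,0.035,-0.027,0,1,-0.09,0.035,-0.027,0,1,-0.09,0.035,-0.027,0,1,-0.09,0.035,-0.027,0,1,-0.09,0.035,-0.027,0,1,-0.09,0.035,-0.027,0,1,0,0,0,0,1]'
python3 - <<'E'
from plan import *
import cv2
p,R,s=pose(); x,y,z=R.T; C=ring(TH); to(C+10*x-50*z); to(C+10*x+40*z); print(s["tcp_rot"])
for c in("side","top"):
    im=env.read_camera(c)[:,:,::-1]; m=env.camera_model(c)
    k=np.array([[m["fx"],0,m["cx"]],[0,m["fy"],m["cy"]],[0,0,1]])
    def pr(X):
        u=k@(np.array(m["view"])@np.r_[X,1])[:3]; return u[:2]/u[2]
    g=im[130:290,190:400] if c=="side" else im[150:270,270:430]
    o=np.array([190,130]) if c=="side" else np.array([270,150]); f=3.5
    g=cv2.resize(g,None,fx=f,fy=f)
    for X,col in((C,(0,0,255)),(p,(0,255,0)),(C+10*x+40*z,(255,0,0)),(J+[0,0,254],(255,0,255))):
        u=(pr(X)-o)*f; cv2.circle(g,tuple(int(v) for v in u),4,col,-1)
    u=np.array([C+28*(np.cos(a)*np.array([np.sin(TH),-np.cos(TH),0])+np.sin(a)*np.array([np.cos(TH)*.707,np.sin(TH)*.707,.707])) for a in np.linspace(0,6.28,60)])
    for X in u: cv2.circle(g,tuple(int(v) for v in (pr(X)-o)*f),1,(0,255,255),-1)
    cv2.imwrite(f"pics/{c}2.png",g)
E
```

```text
t: 9.1
eef_pos: [537.1, -69.3, 298.9]
tcp_rot: [-3.104, -0.67, 0.185]
ft_force: [-0.1, 0.3, -0.6]
opening: 0.003
t 9.1 p [537.1 -69.3 298.9] axis [ 0.603  0.151 -0.783] x [0.77  0.144 0.621] y [ 0.206 -0.978 -0.029] dist 51.8 frac [0.019 0.001 0.128] F [-0.1  0.3 -0.6]
t 9.1 p [537.1 -69.3 298.9] axis [ 0.603  0.151 -0.783] x [0.77  0.144 0.621] y [ 0.206 -0.978 -0.029] dist 141.4 frac [0.019 0.001 0.353] F [-0.1  0.3 -0.6]
[-3.10413629 -0.67029261  0.18452433]
```

View pics/side2.png

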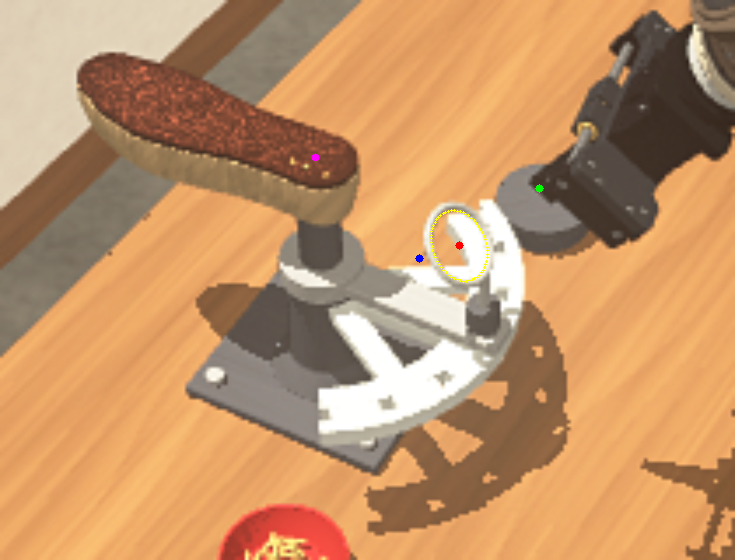

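View pics/top2.png

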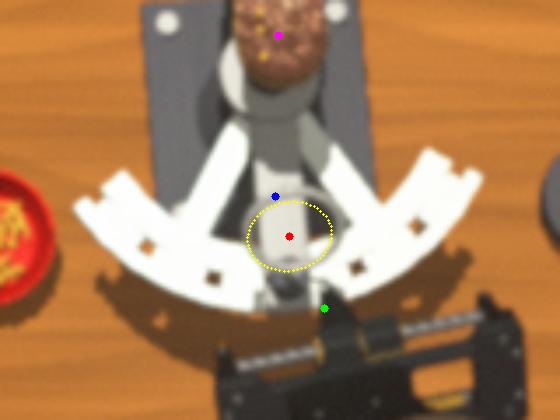

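In both views the ring overlay and the fingertip agree with each other. The side ring centre is at about crop (459,244), and the TCP sits on the fingertip at about (538,187). Inserting now.

```bash
python3 -m pendant '[0.019,0.001,0.04,0,1,0,0,0.04,0,1,0,0,0.04,0,1,0,0,0.04,0,1,0,0,0.04,0,1]'
python3 - <<'E'
from plan import *
import cv2
p,R,s=pose(); x,y,z=R.T; C=ring(TH); to(C+10*x+42*z)
im=[]
a=env.read_camera("side")[150:250,260:390,::-1]; b=env.read_camera("top")[170:250,300:404,::-1]
cv2.imwrite("pics/ins1.png",cv2.hconcat([cv2.resize(a,(400,308)),cv2.resize(b,(400,308))]))
E
```

```text
t: 9.82
eef_pos: [593.3, -54.8, 239.9]
tcp_rot: [-3.104, -0.67, 0.188]
ft_force: [0.3, -0.2, -0.2]
opening: 0.004
t 9.825 p [593.3 -54.8 239.9] axis [ 0.603  0.152 -0.783] x [0.77  0.146 0.621] y [ 0.209 -0.977 -0.029] dist 61.0 frac [-0.003  0.003  0.152] F [ 0.3 -0.2 -0.2]
```

View pics/ins1.png

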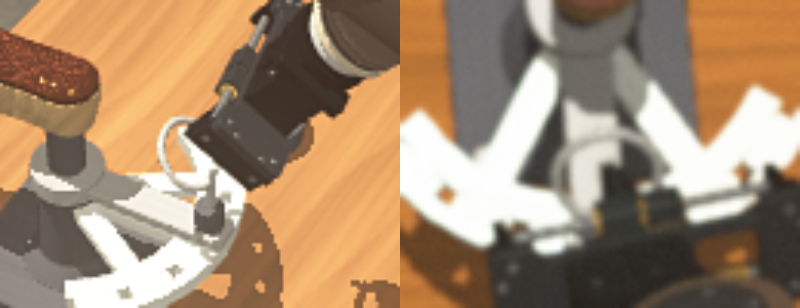

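The tip is entering the middle of the ring: side crop (190,135), top crop x 612 against a ring centre of about 610. No contact force so far.

```bash
python3 -m pendant '[-0.002,0.002,0.03,0,1,0,0,0.03,0,1,0,0,0.03,0,1,0,0,0.03,0,1,0,0,0.03,0,1,0,0,0,0,1]'
python3 - <<'E'
from plan import *
import cv2
p,R,s=pose(); x,y,z=R.T; C=ring(TH); to(C+10*x+42*z); print("up 4mm frac",(R.T@[0,0,4]/400).round(4),s["moment"])
a=env.read_camera("side")[150:250,260:390,::-1]; b=env.read_camera("top")[170:250,300:404,::-1]
cv2.imwrite("pics/ins2.png",cv2.hconcat([cv2.resize(a,(400,308)),cv2.resize(b,(400,308))]))
E
```

```text
t: 10.68
eef_pos: [628.5, -46.9, 193.1]
tcp_rot: [-3.104, -0.67, 0.187]
ft_force: [0.1, -0.4, 0.3]
opening: 0.004
t 10.675 p [628.5 -46.9 193.1] axis [ 0.603  0.153 -0.783] x [0.77  0.146 0.621] y [ 0.209 -0.977 -0.029] dist 2.0 frac [-0.001  0.001  0.005] F [ 0.1 -0.4  0.3]
up 4mm frac [ 0.0062 -0.0003 -0.0078] [-0.03517934  0.36002845 -0.01095947]
```

View pics/ins2.png

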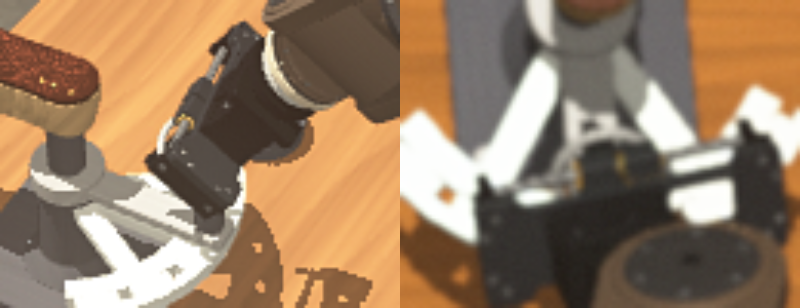

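```bash
for i in 1; do python3 -m pendant '[0.006,0,-0.008,0,1,0.006,0,-0.008,0,1]'; python3 -m pendant '[0.006,0,-0.008,0,1]';python3 -m pendant '[0.006,0,-0.008,0,1]'; python3 -m pendant '[0.006,0,-0.008,0,1]'; done
```

```text
t: 11.02
eef_pos: [628.2, -47.6, 202.7]
tcp_rot: [-3.105, -0.672, 0.188]
ft_force: [-1.3, -1.1, -2.2]
opening: 0.003
t: 11.15
eef_pos: [627.7, -47.7, 206.1]
tcp_rot: [-3.105, -0.67, 0.187]
ft_force: [-1.7, -0.9, -4.3]
opening: 0.004
t: 11.28
eef_pos: [627.6, -47.8, 209.9]
tcp_rot: [-3.105, -0.67, 0.187]
ft_force: [-0.8, -1.8, -6.2]
opening: 0.006
t: 11.4
eef_pos: [627.6, -47.8, 213.9]
tcp_rot: [-3.105, -0.67, 0.187]
ft_force: [-2.1, -0.1, -5.3]
opening: 0.008
```

Contact came at z≈203–205, with about 5 N downward, which matches the spring. Lifting on.

```bash
python3 -m pendant '[0.0062,0,-0.0078,0,1,0.0062,0,-0.0078,0,1,0.0062,0,-0.0078,0,1,0,0,0,0,1]'
python3 - <<'E'
from plan import *
import cv2
p,R,s=pose(); print(s["ft_force"])
for c in("side","top"): 
  im=env.read_camera(c); print(c,[(np.round(d["xyz"],1).tolist(),round(d["confidence"],2)) for n in("ring_mid","guide") for d in env.landmark_of(n,c)[:1]])
  if c=="side": cv2.imwrite("pics/lift.png",cv2.resize(im[150:250,260:390,::-1],(650,500)))
# sweep rows
for a,b in((0,.1),(.1,.2),(.2,.3),(.3,.349)):
    d=ring(TH+b)-ring(TH+a); print(b,d.round(1),(R.T@d/400).round(4))
E
```

```text
t: 11.9
eef_pos: [627.9, -48.0, 226.1]
tcp_rot: [-3.105, -0.671, 0.188]
ft_force: [-3.1, 0.8, -6.3]
opening: 0.007
[-3.09040485  0.79420039 -6.26272182]
side [([594.8, -57.8, 243.2], 0.46), ([577.7, -59.0, 164.4], 0.93)]
top [([596.6, -59.1, 242.0], 0.42)]
0.1 [  1.4 -12.7   0. ] [-0.0019  0.0318 -0.0027]
0.2 [  2.7 -12.5   0. ] [ 0.0006  0.032  -0.0007]
0.3 [  3.9 -12.2   0. ] [0.0031 0.0318 0.0013]
0.349 [ 2.4 -5.8  0. ] [0.0024 0.0154 0.0014]
```

View pics/lift.png

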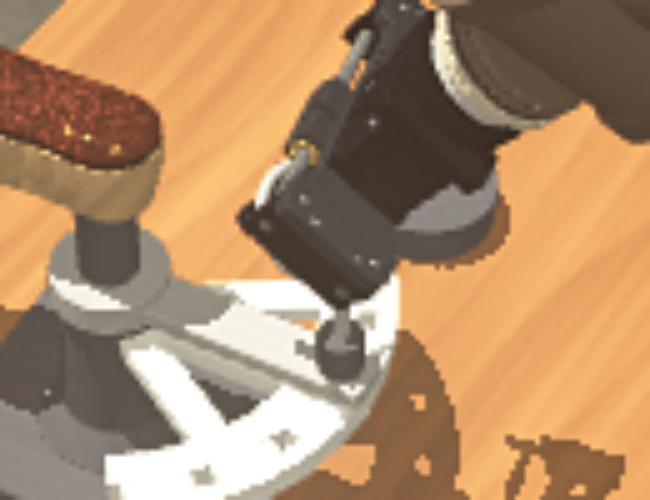

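The ring centre is now at about 242 mm, so the pin is lifted roughly 23 mm, and its stem shows above the guide at crop (342,320). It's clear of the hole, so I'll swing.

```bash
python3 -m pendant '[-0.0005,0.008,-0.0007,0,1,-0.0005,0.008,-0.0007,0,1,-0.0005,0.008,-0.0007,0,1,-0.0005,0.008,-0.0007,0,1]'
python3 -m pendant '[0.0001,0.008,-0.0002,0,1,0.0001,0.008,-0.0002,0,1,0.0002,0.008,-0.0001,0,1,0.0002,0.008,-0.0001,0,1]'
python3 - <<'E'
from plan import *
import cv2
for c in("side","top"): 
  im=env.read_camera(c); print(c,[(np.round(d["xyz"],1).tolist(),round(d["confidence"],2)) for n in("ring_mid","guide") for d in env.landmark_of(n,c)[:1]])
  if c=="side": cv2.imwrite("pics/sw1.png",cv2.resize(im[130:270,220:400,::-1],(720,560)))
E
```

```text
t: 12.7
eef_pos: [628.9, -60.9, 225.5]
tcp_rot: [-3.104, -0.67, 0.188]
ft_force: [-8.2, 0.9, -5.7]
opening: 0.002
t: 13.2
eef_pos: [631.0, -73.5, 225.0]
tcp_rot: [-3.104, -0.669, 0.188]
ft_force: [-13.6, -0.4, -5.6]
opening: 0.006
side [([600.8, -83.6, 238.9], 0.35), ([584.0, -89.7, 161.1], 0.83)]
top [([603.3, -83.6, 238.6], 0.57)]
```

View pics/sw1.png

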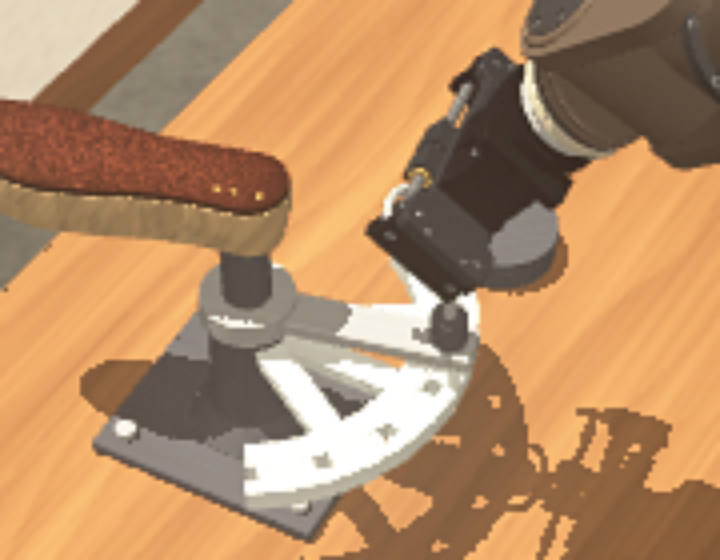

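The head is at about +0.23 rad. The sideways force is up to 13.6 N in x, so I'll do the next rows in pure y and see whether that eases it.

```bash
python3 -m pendant '[-0.0011,0.0073,-0.0012,0,1,-0.0011,0.0073,-0.0012,0,1]'
python3 - <<'E'
from plan import *
R=pose()[1]; print((R.T@[-2,0,0]/400).round(4),(R.T@[1,-3,0]/400).round(4))
acc=[]
for i in range(2):
 for c in("side","top"): 
  im=env.read_camera(c); print(c,[(n,np.round(d["xyz"],1).tolist(),round(np.arctan2(-47-d["xyz"][1],724-d["xyz"][0])-.062,3)) for n in("ring_mid","guide") for d in env.landmark_of(n,c)[:1]])
print(env.state()["ft_force"],env.state()["eef_pos"])
E
```

```text
t: 13.75
eef_pos: [632.0, -79.8, 225.8]
tcp_rot: [-3.105, -0.671, 0.187]
ft_force: [-3.4, -1.8, -5.0]
opening: 0.005
[-0.0038 -0.001  -0.003 ] [0.0008 0.0079 0.0004]
side [('ring_mid', [600.5, -91.7, 236.6], np.float64(0.285)), ('guide', [585.5, -97.8, 164.3], np.float64(0.29))]
top [('ring_mid', [603.7, -94.6, 242.9], np.float64(0.315))]
side [('ring_mid', [603.4, -89.5, 239.6], np.float64(0.277))]
top [('ring_mid', [606.8, -91.1, 239.3], np.float64(0.298))]
[-5.04407992 -1.85006987 -5.81124757] [632.19784347 -80.03162774 225.99799841]
```

```bash
python3 -m pendant '[0,0.0076,-0.0004,0,1,0,0.0076,-0.0004,0,1,0,0,0,0,1]'
python3 - <<'E'
from plan import *
import cv2
acc={}
for i in range(3):
 for c in("side","top"): 
  im=env.read_camera(c)
  for n in("ring_mid","guide","heel"):
   for d in env.landmark_of(n,c)[:1]: acc.setdefault((n,c),[]).append(d["xyz"])
for k,v in acc.items():
  m=np.mean(v,0);print(k,len(v),m.round(1),round(np.arctan2(-47-m[1],724-m[0])-.062,3))
cv2.imwrite("pics/sw2.png",cv2.resize(env.read_camera("side")[130:270,220:400,::-1],(720,560)))
print(env.state()["ft_force"],env.state()["eef_pos"],env.state()["t"])
E
```

```text
t: 14.72
eef_pos: [633.4, -86.1, 226.2]
tcp_rot: [-3.106, -0.672, 0.187]
ft_force: [-2.7, -2.2, -5.5]
opening: 0.002
('ring_mid', 'side') 3 [603.7 -91.5 237.4] 0.292
('heel', 'side') 3 [723.9 -48.  257.6] 1.444
('ring_mid', 'top') 3 [606.4 -97.9 237.6] 0.346
('guide', 'top') 3 [584.6 -99.8 159.7] 0.3
('heel', 'top') 3 [722.7 -43.2 254.4] -1.314
('guide', 'side') 1 [ 585.8 -102.   162.1] 0.317
[-2.4428737  -1.61495889 -5.82757808] [633.14900386 -85.51806115 226.05038412] 15.975
```

View pics/sw2.png

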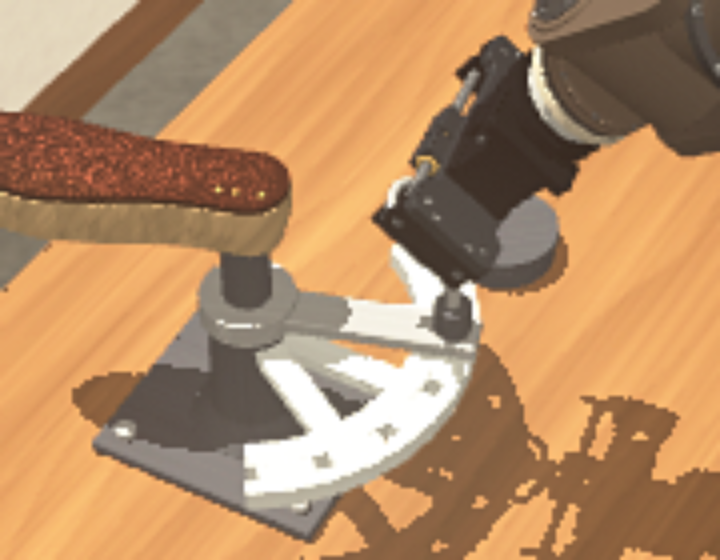

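```bash
cat > ang.py <<'E'
from plan import *
import cv2
def pol(im,c,r,ths,h=254.):
    m=env.camera_model(c); V=np.array(m["view"])
    T,Rr=np.meshgrid(ths,r); X=np.stack([J[0]+Rr*np.cos(T),J[1]+Rr*np.sin(T),np.full_like(T,h),np.ones_like(T)],-1)
    u=X@V.T; U=(m["fx"]*u[...,0]/u[...,2]+m["cx"]).astype(np.float32); W=(m["fy"]*u[...,1]/u[...,2]+m["cy"]).astype(np.float32)
    return cv2.remap(im,U,W,cv2.INTER_LINEAR)
def angle(c,im,ref):
    st=.002; r=np.arange(45,230,1.5); w=np.arange(-.30,.30,st) if 0 else np.arange(-.26,.26,st)
    t=pol(ref,c,r,TH+w); big=pol(im,c,r,TH+np.arange(-.26-.1,.26+.6,st))
    mk=np.zeros(t.shape[:2],np.float32); 
    A=cv2.cvtColor(t,cv2.COLOR_BGR2GRAY);B=cv2.cvtColor(big,cv2.COLOR_BGR2GRAY)
    m=cv2.matchTemplate(B.astype(np.float32),A.astype(np.float32),cv2.TM_CCOEFF_NORMED)[0]
    mc=cv2.matchTemplate(big,t,cv2.TM_CCOEFF_NORMED)[0]
    return -.1+st*m.argmax(),m.max().round(3),-.1+st*mc.argmax(),mc.max().round(3)
def now():
    for c in("top","side"):
        im=np.ascontiguousarray(env.read_camera(c)[:,:,::-1]); print(c,np.round(angle(c,im,cv2.imread(f"pics/{c}0.png")),3))
    return
if __name__=="__main__": now(); print(env.state()["t"])
E
python3 ang.py
```

```text
top [0.266 0.524 0.268 0.545]
side [0.292 0.909 0.292 0.896]
16.075
```

```bash
cat > ang2.py <<'E'
from ang import *
def angm(c,im,ref,hw=45):
    st=.002; r=np.arange(20,226,1.5); w=np.arange(-.5,.5,st)
    t=pol(ref,c,r,TH+w); big=pol(im,c,r,TH+np.arange(-.6,1.1,st))
    mk=(np.abs(r[:,None]*w[None])<hw).astype(np.uint8)
    m=cv2.matchTemplate(big,t,cv2.TM_SQDIFF_NORMED,mask=cv2.merge([mk]*3))[0]
    i=m.argmin(); k=np.polyfit(np.arange(-3,4),m[i-3:i+4],2); return round(-.1+st*(i-k[1]/2/k[0]),4),m.min().round(4)
if __name__=="__main__":
  for c in("top","side"):
    im=np.ascontiguousarray(env.read_camera(c)[:,:,::-1]); cv2.imwrite(f"pics/a_{c}.png",im); ref=cv2.imread(f"pics/{c}0.png")
    print(c,[angm(c,im,ref,h) for h in(32,40,50)], angm(c,cv2.imread(f"pics/{c}1.png"),ref,40))
  s=env.state();print(s["t"],np.round(s["eef_pos"],1),np.round(s["ft_force"],1))
E
python3 ang2.py
python3 - <<'E'
from plan import *
R=pose()[1]
for d in([0,-1,0],[.4,-1,0],[0,0,-1]): print(d,(R.T@d/400).round(5))
E
```

```text
top [(np.float64(0.2717), np.float32(0.0481)), (np.float64(0.2783), np.float32(0.0457)), (np.float64(0.2811), np.float32(0.0437))] (np.float64(0.0024), np.float32(0.1269))
side [(np.float64(0.2939), np.float32(0.0391)), (np.float64(0.2942), np.float32(0.0363)), (np.float64(0.2933), np.float32(0.0359))] (np.float64(0.0005), np.float32(0.0847))
16.175 [633.2 -85.5 226.1] [-2.6 -2.9 -5.1]
[0, -1, 0] [-0.00037  0.00244 -0.00038]
[0.4, -1, 0] [0.0004  0.00265 0.00022]
[0, 0, -1] [-1.55e-03  7.00e-05  1.96e-03]
```

```bash
python3 -m pendant '[0.0006,0.0055,0.0001,0,1,0.0006,0.0055,0.0001,0,1,0.0006,0.0055,0.0001,0,1,0,0,0,0,1]'; python3 ang2.py
```

```text
t: 16.68
eef_pos: [635.3, -92.2, 226.2]
tcp_rot: [-3.105, -0.671, 0.187]
ft_force: [-3.5, -0.8, -6.5]
opening: 0.008
top [(np.float64(0.334), np.float32(0.033)), (np.float64(0.3322), np.float32(0.0321)), (np.float64(0.3331), np.float32(0.0316))] (np.float64(0.0024), np.float32(0.1269))
side [(np.float64(0.3448), np.float32(0.0383)), (np.float64(0.3453), np.float32(0.0359)), (np.float64(0.3441), np.float32(0.0366))] (np.float64(0.0005), np.float32(0.0847))
16.775 [635.2 -92.2 226.2] [-2.4 -1.4 -5.4]
```

```bash
python3 -m pendant '[0.0003,0.0027,0.0002,0,1,-0.0062,0.0003,0.0078,0,1,-0.0047,0.0002,0.0059,0,1]'; python3 -m pendant '[-0.0047,0.0002,0.0059,0,1]'; python3 -m pendant '[-0.0047,0.0002,0.0059,0,1]'; python3 -m pendant '[-0.0047,0.0002,0.0059,0,1]'
```

```text
t: 17.15
eef_pos: [635.6, -92.9, 219.0]
tcp_rot: [-3.105, -0.671, 0.187]
ft_force: [-3.7, -1.1, -5.5]
opening: 0.003
t: 17.27
eef_pos: [635.6, -92.9, 216.0]
tcp_rot: [-3.105, -0.671, 0.187]
ft_force: [-2.9, -0.4, -4.6]
opening: 0.007
t: 17.4
eef_pos: [635.6, -92.9, 213.0]
tcp_rot: [-3.105, -0.671, 0.187]
ft_force: [-2.9, -1.1, -4.5]
opening: 0.001
t: 17.52
eef_pos: [635.6, -92.9, 210.0]
tcp_rot: [-3.105, -0.671, 0.187]
ft_force: [-2.7, -0.2, -4.6]
opening: 0.005
```

```bash
python3 -m pendant '[-0.0047,0.0002,0.0059,0,1,-0.0047,0.0002,0.0059,0,1]'; python3 -m pendant '[-0.0047,0.0002,0.0059,0,1,-0.0047,0.0002,0.0059,0,1]'; python3 -m pendant '[-0.0047,0.0002,0.0059,0,1,0,0,0,0,1]'; python3 ang2.py
python3 - <<'E'
from plan import *
for c in("side","top"):
  print(c,[(np.round(d["xyz"],1).tolist(),round(d["confidence"],2)) for n in("ring_mid","guide") for d in env.landmark_of(n,c)[:1]])
E
```

```text
t: 17.77
eef_pos: [636.2, -93.0, 204.7]
tcp_rot: [-3.106, -0.673, 0.188]
ft_force: [-0.5, -0.9, -0.8]
opening: 0.002
t: 18.02
eef_pos: [635.7, -92.9, 198.2]
tcp_rot: [-3.105, -0.672, 0.188]
ft_force: [-0.1, -0.3, -0.9]
opening: 0.01
t: 18.27
eef_pos: [635.5, -92.8, 194.8]
tcp_rot: [-3.105, -0.671, 0.187]
ft_force: [0.7, -0.2, 0.5]
opening: 0.004
top [(np.float64(0.3089), np.float32(0.049)), (np.float64(0.3154), np.float32(0.0475)), (np.float64(0.3266), np.float32(0.0467))] (np.float64(0.0024), np.float32(0.1269))
side [(np.float64(0.3525), np.float32(0.0414)), (np.float64(0.3507), np.float32(0.0388)), (np.float64(0.3499), np.float32(0.0386))] (np.float64(0.0005), np.float32(0.0847))
18.375 [635.5 -92.8 195.1] [ 0.1 -0.7  0.2]
side [([602.7, -100.9, 217.6], 0.41), ([589.2, -111.4, 166.1], 0.57)]
top [([608.2, -100.6, 218.6], 0.56), ([586.3, -105.4, 162.0], 0.7)]
```

Run:
```python
from plan import *
p,R,s=pose(); th=TH+.349; C=ring(th); n=np.array([np.cos(th),np.sin(th),-1])/2**.5; lat=np.array([np.sin(th),-np.cos(th),0]); up=np.cross(lat,n)
z=R[:,2]; k=np.dot(C-p,n)/np.dot(z,n); q=p+k*z-C; print("depth",-k,"lat",q@lat,"up",q@up,up, s["joints"])
```

```text
depth 36.803292063849334 lat 2.929560136842609 up 8.424243993237432 [0.64822017 0.28250772 0.70710678] [-0.41212307  0.40879162  1.97144145  1.1223129   0.43652556 -0.01023002]
```

```bash
python3 -m pendant '[-0.012,-0.006,0,0,1,0,0,-0.03,0,1,0,0,-0.04,0,1]'; python3 -m pendant '[0,0,-0.05,0,1,0,0,-0.05,0,1,0,0,-0.08,0,1,0,0,-0.1,0,1,0,0,-0.1,0,1,0,0,-0.05,0,1,0,0,0,0,1]';python3 ang2.py
python3 - <<'E'
from plan import *
import cv2
acc={}
for i in range(2):
 for c in("side","top"):
  im=env.read_camera(c); 
  if i: cv2.imwrite(f"pics/{c}_end.png",im[:,:,::-1])
  print(c,[(n,np.round(d["xyz"],1).tolist(),round(d["confidence"],2)) for n in("ring_mid","guide","tin","brush","hammer") for d in env.landmark_of(n,c)[:1]])
cv2.imwrite("pics/end_crop.png",cv2.resize(cv2.imread("pics/side_end.png")[130:270,220:400],(720,560)))
E
```

```text
t: 18.95
eef_pos: [613.8, -95.4, 214.4]
tcp_rot: [-3.104, -0.671, 0.187]
ft_force: [-0.7, 0.3, -0.4]
opening: 0.006
t: 19.82
eef_pos: [509.9, -122.0, 350.2]
tcp_rot: [-3.108, -0.673, 0.188]
ft_force: [-0.6, 0.5, -0.5]
opening: 0.002
top [(np.float64(0.3111), np.float32(0.043)), (np.float64(0.3152), np.float32(0.0418)), (np.float64(0.3258), np.float32(0.0414))] (np.float64(0.0024), np.float32(0.1269))
side [(np.float64(0.3523), np.float32(0.0383)), (np.float64(0.3504), np.float32(0.036)), (np.float64(0.3498), np.float32(0.0361))] (np.float64(0.0005), np.float32(0.0847))
19.925 [ 510.4 -121.5  348.4] [ 0.3  1.2 -0.1]
side [('ring_mid', [604.0, -101.0, 217.0], 0.68), ('guide', [590.7, -110.2, 165.3], 0.81), ('tin', [653.4, -307.2, -0.4], 0.69), ('brush', [387.3, -342.7, 1.6], 0.81), ('hammer', [366.4, 377.4, 1.2], 0.57)]
top [('ring_mid', [615.3, -103.8, 217.9], 0.49), ('guide', [587.3, -107.3, 162.2], 0.83), ('tin', [607.5, -101.2, 217.0], 0.51), ('brush', [387.9, -342.2, 3.6], 0.68), ('hammer', [366.3, 376.6, 2.5], 0.87)]
side [('guide', [591.3, -112.0, 165.8], 0.88), ('tin', [654.5, -310.5, 0.8], 0.74), ('brush', [387.7, -341.2, 1.9], 0.69), ('hammer', [365.4, 379.7, 2.2], 0.59)]
top [('ring_mid', [611.9, -104.0, 216.4], 0.69), ('guide', [585.7, -104.5, 161.7], 0.71), ('tin', [651.8, -304.5, -1.3], 0.89), ('brush', [387.2, -342.1, 2.3], 0.6), ('hammer', [365.0, 375.9, 3.3], 0.63)]
```

View pics/end_crop.png

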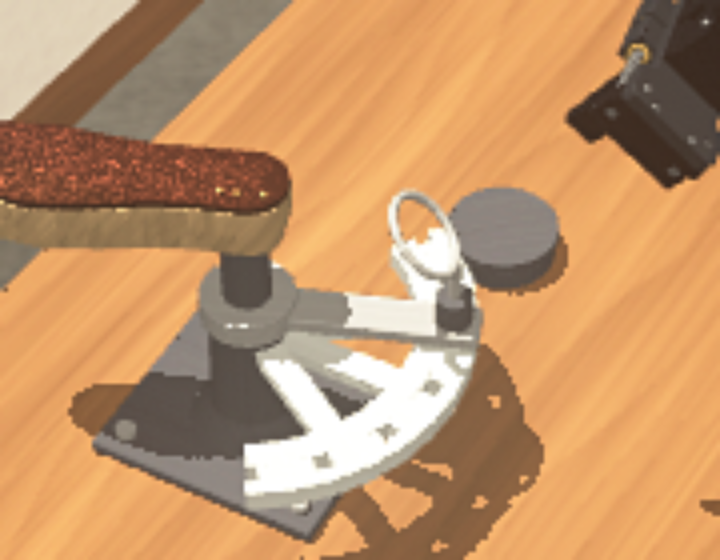

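View pics/top_end.png

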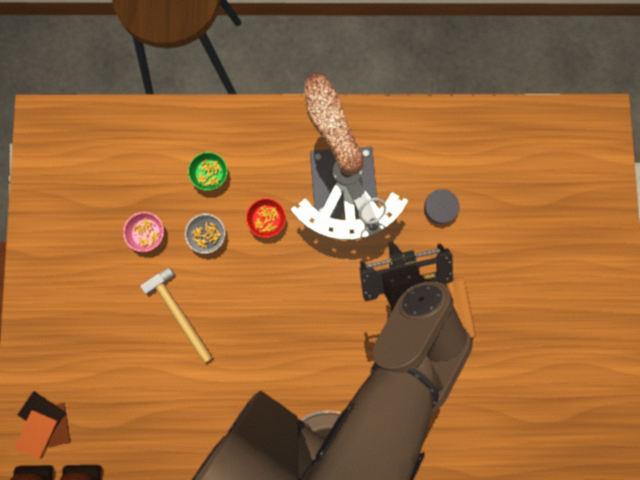

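The pictures show the ring back at its rest height, at crop (425,232), with the stem down in the guide. The toe has turned left to top (318,80), on the bowl's side. The gripper is clear at top (405,270), and the loose things are where they were. Handing in.

```bash
python3 -c "
from cell import env
s=env.state();print(s['t'],s['ft_force']);print(env.job_done())"
```

```text
21.125 [ 0.02310127 -0.68920327  0.9350931 ]
the job is handed in; nothing more can be done
None
```

I lifted the index pin with the shut fingertips hooked under the ring, swung the head one hole so the toe turned towards the plain steel bowl, and let the pin drop home. The job was handed in at 21.1 s with the arm backed clear. To get the tilt the hook needed, I pushed the tool past the reach limit.

**Last checks:**
- **Pin:** the ring centre was back at about 217–218 mm, its rest height. While lowering, the load came off at nearly the height where it had come on when lifting.
- **Head angle:** the side camera gave +0.350 rad, against +0.349 for the hole. The top camera read lower, 0.31–0.33; its matches were poorer and it had read low earlier too. I relied on the side camera and on the pin dropping in.
- **Forces:** the largest reading was about 15 N, briefly, during the swing. It was near zero once I backed away.
- **Loose things:** the tin, brush and hammer were found where they started, within the network's error. One top-camera reading put the tin on the ring, but the next put it right. I checked the bowl only by eye in the last top picture, where it had not moved.

**Joint 3:** while tilting the tool, it sat at its lower limit and read 0.048–0.049 rad, against the stated 0.05. I can't tell whether that counts as passing its range.

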